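# Refit the burner's knob and hold the gas valve in at large flame

### The arm

A 7-joint arm with a two-finger parallel gripper is mounted at the origin on a cart in front of the work surface, level with it; the furniture and walls round the work are solid. World frame = base frame: x ahead of the robot, y to its left, z up, the work surface at z = 0. Lengths are in m, angles in degrees, forces in N, time in s.
With the tool pointing down it reaches from about 0.425 to 0.975 m from the base axis. Payload 16.7 kg.
Tool frame: the origin (TCP) lies on the mounting face of the last link; the fingertips stand r.nose_length ahead of it and the grasp point (between the pads) lies 155 mm ahead of it (r.nose_length is the distance from the TCP to the fingertips, in m); z points along the fingers, y is the line along which they close (so a half turn about z gives the same grasp; the last joint's range is limited). The gripper opens to 85 mm and grips with 20 to 120 N. Pads are 22 mm wide; open, the fingers measure 114 mm over their backs; the gripper's body (76 mm by 85 mm) begins 54 mm behind the grasp point. The pads swing forward as they close: fully open they stand 13 mm farther back than shut.
Start: joints at [55.548, 24.414, 4.234, 92.017, -1.954, 63.644, -3.845], TCP at [0.295, -0.607, 0.405] pointing down, gripper open.
Joint ranges: [-163.25, 163.25], [-28.42, 122.38], [-70.27, 78.77], [12.13, 141.07], [-58.53, 238.53], [9.26, 117.41], [-156.51, 156.51]. Speed limits (degrees/s): [108.29, 108.29, 136.94, 136.94, 172.46, 172.46, 172.46].

### API

Orientations are given as [roll, pitch, yaw] about the fixed x, y, z axes, in that order (R = Rz(yaw) Ry(pitch) Rx(roll)).
In Python, from cell import r, get_image, finish_job gives the robot as it stands.
- The arm moves only by the shell command python3 -m creep 'ROWS' [FORCE]. ROWS is JSON, a list that holds one entry, the list of rows, each a list of 7 numbers: the opening, from 0 (shut) to 1 (fully open), then the shift along the tool's x, y, z in mm, then the turn, a rotation vector about the tool's x, y, z in degrees. In form: [[[fingers, tx, ty, tz, ax, ay, az], ...]]. A call has 1 to 5 rows; each row is the pose to reach, as a shift and turn from the pose commanded when the call began, along the tool's axes at that moment; what a row does not reach only later rows make up. A row lasts 1/12 s, in which the tool goes at most 41.7 mm and 7.16 degrees, less where a joint would pass 70% of its speed; a pose out of reach is approached as far as the arm can. A call with a gripper value outside its range is refused whole. The fingers move at their own pace and stop on an object; FORCE is the grip in N (left out, the last holds). Time passes only in rows, so rows that repeat a pose let the fingers close. It gives the time, the measured TCP pose, the force, the opening and the grip force at its end, in the units of the state.
- r.observe(): the state, without advancing time (a new reading comes with each control period).
- get_image(name): name is "side" or "top"; returns a dict with "img" (400x640x3 uint8, red, green, blue), "fov_y" (degrees; the focal length in pixels is half the picture's height over the tangent of half this angle, whatever the lens; pixels are square), "cx", "cy" (the principal point, pixels), "position" and "attitude" of the camera in the world. Camera axes: x right, y up, looking along -z (the intrinsics and any distortion apply to the point x, -y, -z); pixel columns grow to the right and rows downward; lengths in m; the calibration is good to about 2 mm. A picture is of the moment at which its call begins. There is no depth.
- finish_job(): hands the job in; it is judged then, once.
The state is a dict: "time": time; "joints": joint angles; "joint_velocities": joint speeds; "joint_torque": joint torques, N m; "tcp_pos": TCP position; "eef_rot": TCP orientation; "force": force on the tool from outside, world axes, zero at the start; "wrist_torque": the same for the moment, N m; "opening": finger opening in m; "grasp_force": force on a finger pad.
Only numpy, scipy, OpenCV 4.12 (cv2) and the standard library are available. Lean on these libraries where they do the work, as an engineer would, in place of code of your own. Each camera call takes 0.05 s, during which the arm holds its last target. There are 200 camera calls.

### The job

The control knob of the table-top gas burner was pulled off for washing and stands on the worktop: pick it up, turn it so that the flat in its socket matches the D-shaped valve stem, which is at off (pointer straight towards the pan support), and push it fully home on the stem. Then push the knob in as far as the valve goes and, keeping it pushed in, turn it a quarter turn anticlockwise, so that its pointer faces the large-flame mark. Leave the other things where they are, and finish while still gripping the knob and holding it pushed in at large flame, as the flame-safety valve needs: do not let go.

Things in the scene. Friction and masses are not known exactly. Their poses are not given: they have to be found in the camera images.
- knob: loose black cooker knob standing upright, 45 g; origin: centre of its underside, z up. Round skirt 44 mm across, up to 18 mm high; on it a grip bar along x, 12 mm wide (y), 18 to 38 mm above the underside, flanks parallel from x = -16 to +17 mm. At +x the bar runs out past the skirt to a pointer nose (x = +25 mm) with a thin white line; at -x it ends at -19 mm
- knob_pointer (a point): tip of the knob's pointer nose: x = +25 mm, 30 mm above the knob's underside
- knob_socket (a point): inner end of the D-shaped socket in the knob's underside, on its axis, 16 mm above the underside; axes as the knob's. Socket 12 mm in diameter with a flat 2.4 mm from the axis on the side away from the pointer (-x), mouth widened by 1 to 2 mm; a spring clip faces the flat: it goes on with 3 to 9 N
- burner: fixed table-top gas burner, white, steel deck 57 mm above the worktop, 240 mm deep (x) x 290 wide (y); origin: centre of its underside, x from its front edge (control strip) to its back, y to its left. Pan support round x = +30, y = +45 mm, top at 92 mm; hood along the right side (y = -145 to -57), top at 93 mm. Bare valve stem at x = -90, y = +45 mm in a black ring 52 mm across
- large_flame (a point): the large-flame mark: two flame drops printed on the deck, 40 mm to the left (burner's +y) of the valve stem's axis. Off is a dot on the pan support's side of the stem; a single small drop at its front right is small flame
- stem_tip (a point): centre of the bare steel stem's top end, 81 mm above the worktop (24 above the deck) before it is pushed in; moves and turns with the stem. z up; x: where the knob's pointer faces once on; at off = burner's x. Stem 10 mm across, flat 2 mm from the axis on its -x side (burner's front), top 1.2 mm tapered. Knob fully home: its underside is 16 mm below this point, point knob_socket on it
- valve_push (a joint): how far the valve stem is pushed in (down), 0 to 0.006 m; a spring pushes back with 5 N at the start of the travel and 11 N at its end, where it stops hard
- valve_turn (a joint): angle of the valve stem, rad: 0 = off, grows anticlockwise seen from above, pi/2 = large flame; range 0 to pi, stays where it is left, turns with 0.02 N m. The knob has up to 0.35 rad of play on the stem, so the angle may lag the pointer. It may be turned only while pushed in
- tumbler: clear drinking glass, 80 mm in diameter, 91 mm high, bystander; origin at the centre of its underside
- bean_tin: round food tin, 75 mm in diameter, 58 mm high, bystander; origin at the centre of its underside
Things that resemble listed ones, but are neither listed nor needed, are in the scene too. Several things look just like the knob: the one meant starts farthest from the robot's base.

How it is judged:
By the outcome, as a careful person would: the job done as asked, in the order asked, and still so for the second after the job is handed in, while the arm keeps its last pose, push and grip.
It also fails if it takes over 45 s, if anything falls off the work surface, if the arm or the gripper's body presses on something with over 40 N, if the wrist force passes 120 N, or if a joint passes its speed limit or range.

## Working session

There is one attempt and no reset: what is moved stays moved. The work goes in short steps, Python scripts to look and compute and a shell command to move; the robot and the scene stay as the last step left them, time stands still between calls to the robot, and variables do not carry over. Pictures are saved under pics/ and viewed, at most 10 in all, crops included, and the job is handed in when it is done.

```bash
mkdir -p pics; ls; python3 - <<'E'
from cell import r,get_image
import cv2
for n in("top","side"):
    d=get_image(n);cv2.imwrite(f"pics/{n}0.png",d["img"][:,:,::-1])
    print({k:v for k,v in d.items() if k!="img"})
print(r.observe(),r.nose_length)
E
```

```text
pics
{'fov_y': 45.072652070642846, 'cx': 316.8916469601385, 'cy': 211.63282680832754, 'position': array([ 0.43109255, -0.08115377,  1.20947957]), 'attitude': array([  5.04386484,   1.61055432, -89.42521031])}
{'fov_y': 46.56180465524545, 'cx': 316.56784374654484, 'cy': 195.78044677983138, 'position': array([0.05604025, 0.06820516, 0.96675159]), 'attitude': array([  29.01956098,    0.6093296 , -108.15300531])}
{'time': 0.1, 'joints': array([55.54881701, 24.44797924,  4.23130613, 92.04730614, -1.95364818,
       63.64473723, -3.84443058]), 'joint_velocities': array([ 0.02534236, -0.17742681,  0.03926076, -0.22869023, -0.00465838,
       -0.06252577, -0.12394597]), 'joint_torque': array([ 6.42975792e-03, -9.51537895e+01,  3.77063245e+00, -4.64402676e+01,
        1.95651082e-02,  6.54783755e-03,  2.05621819e-05]), 'tcp_pos': array([ 0.29460807, -0.60713565,  0.40406793]), 'eef_rot': array([-1.79932306e+02,  4.94041224e-03,  2.58840023e+01]), 'force': array([-0.2320994 , -0.34336541, -0.95078825]), 'wrist_torque': array([ 0.02804981,  0.02444565, -0.01183509]), 'grasp_force': 0.0, 'opening': 0.08548015518743098} 0.1734
```

View pics/top0.png

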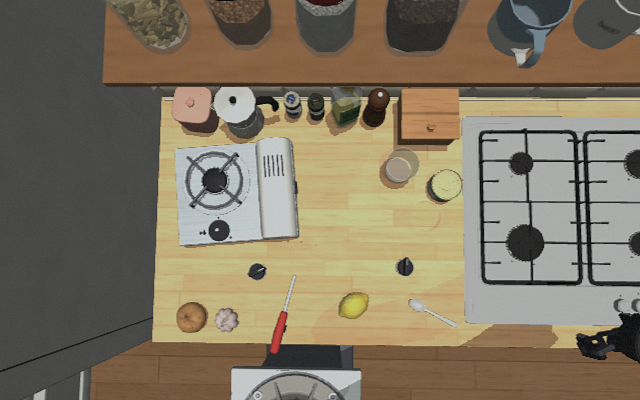

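View pics/side0.png

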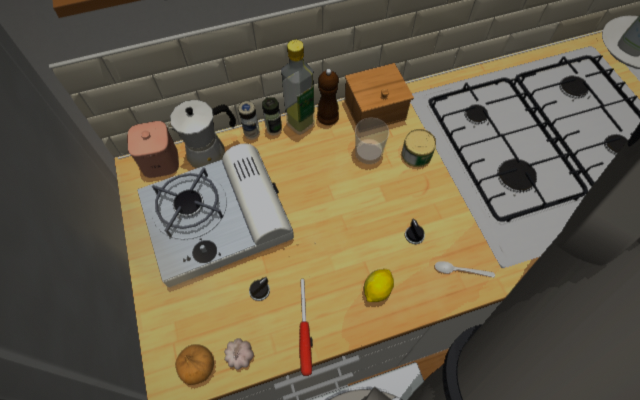

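Top view: knob-like things at (257,271) and (405,267), also at (260,289) and (414,232) in the side view; burner stem at about (219,230) top and (204,251) side. Next I measure base distances and enlarge.

```bash
cat >h.py <<'E'
import numpy as np,cv2
from cell import r,get_image
from scipy.spatial.transform import Rotation as R
def ray(d,u,v):
    f=200/np.tan(np.radians(d["fov_y"]/2))
    w=R.from_euler("xyz",d["attitude"],degrees=True).apply([(u-d["cx"])/f,-(v-d["cy"])/f,-1])
    return np.array(d["position"]),w/np.linalg.norm(w)
def plane(d,u,v,z):
    p,w=ray(d,u,v); return p+w*(z-p[2])/w[2]
def proj(d,P):
    f=200/np.tan(np.radians(d["fov_y"]/2))
    q=R.from_euler("xyz",d["attitude"],degrees=True).inv().apply(np.array(P)-d["position"])
    return d["cx"]+f*q[...,0]/-q[...,2], d["cy"]-f*q[...,1]/-q[...,2]
def two(a,ua,b,ub):
    p,w=ray(a,*ua);q,x=ray(b,*ub)
    s=np.linalg.lstsq(np.c_[w,-x],q-p,rcond=None)[0]
    A=p+w*s[0];B=q+x*s[1]; return (A+B)/2,np.linalg.norm(A-B)
def crop(d,u,v,w,k):
    i=d["img"][max(0,v-w):v+w,max(0,u-w):u+w,::-1]; return cv2.resize(i,None,fx=k,fy=k,interpolation=cv2.INTER_CUBIC)
E
python3 - <<'E'
from h import *
t=get_image("top");s=get_image("side")
for n,a,b in(("L",(257,271),(260,289)),("R",(405,267),(414,232)),("stem",(219,230),(204,251))):
    P,e=two(t,a,s,b); print(n,P.round(4),e.round(4),np.hypot(*P[:2]).round(3),plane(t,*a,.02).round(3),plane(s,*b,.02).round(3))
a=np.hstack([crop(t,257,271,16,12),crop(t,405,267,16,12)]);b=np.hstack([crop(s,260,289,16,12),crop(s,414,232,16,12)])
cv2.imwrite("pics/c1.png",np.vstack([a,b])[:600*2])
i=np.vstack([a,b]);cv2.imwrite("pics/c1.png",cv2.resize(i,(600,600)))
a=np.hstack([cv2.resize(crop(t,220,225,25,1),(400,400),interpolation=2),cv2.resize(crop(s,204,248,25,1),(400,400),interpolation=2)])
cv2.imwrite("pics/c2.png",a)
E
```

```text
L [0.3871 0.0987 0.0111] 0.0041 0.399 [0.388 0.099 0.02 ] [0.383 0.096 0.02 ]
R [ 0.4018 -0.2631  0.0199] 0.0002 0.48 [ 0.402 -0.263  0.02 ] [ 0.402 -0.263  0.02 ]
stem [0.4861 0.1864 0.0602] 0.0008 0.521 [0.488 0.196 0.02 ] [0.505 0.191 0.02 ]
```

View pics/c1.png

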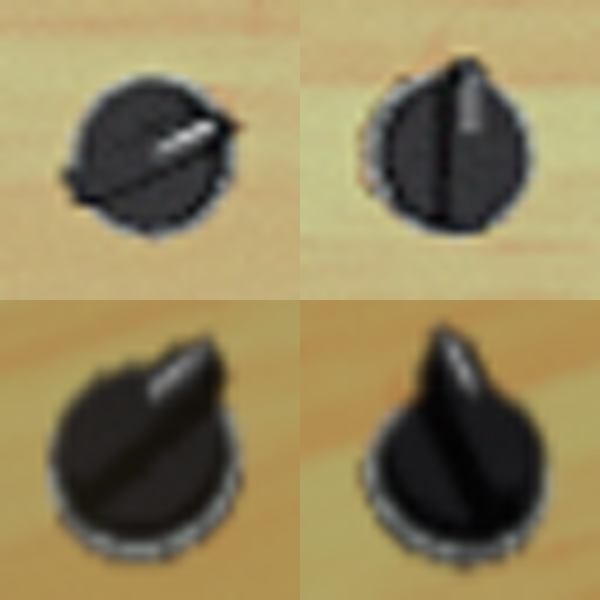

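View pics/c2.png

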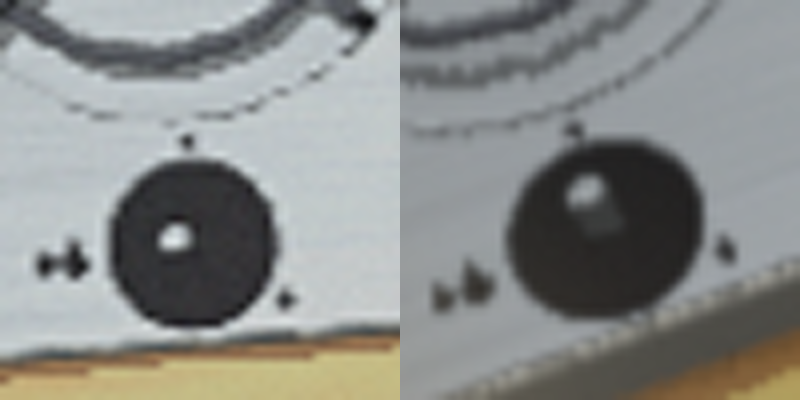

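The crop shows two look-alikes: the left one (top 257,271) is 0.40 m from the base, the right one (top 405,267; side 414,232) is 0.48 m away, so the right one is meant. The stem tip is at about top (217,229.6), side (202,246.4), with the ring, dot and drops clearly visible. Now precise positions.

```bash
python3 - <<'E'
from h import *
t=get_image("top");s=get_image("side")
def blob(d,u,v,w,th):
    g=cv2.cvtColor(d["img"],cv2.COLOR_RGB2GRAY);x0,y0=u-w,v-w
    g=cv2.resize(g[y0:v+w,x0:u+w],None,fx=8,fy=8,interpolation=cv2.INTER_CUBIC)
    m=(g<th).astype(np.uint8);c=max(cv2.findContours(m,0,1)[0],key=cv2.contourArea)
    return (c[:,0]+.5)/8-.5+[x0,y0],m
# knob: opened silhouette -> skirt; full contour for nose
for n,d,u,v in(("top",t,405,267),("side",s,414,232)):
    c,m=blob(d,u,v,16,80); h=cv2.convexHull(c.astype(np.float32))[:,0]
    m=cv2.morphologyEx(m,cv2.MORPH_OPEN,cv2.getStructuringElement(2,(89,89)))
    k=max(cv2.findContours(m,0,1)[0],key=cv2.contourArea)
    e=cv2.fitEllipse(k);ce=(np.array(e[0])+.5)/8-.5+[u-16,v-16]
    far=c[np.argmax(np.hypot(*(c-ce).T))]
    C=plane(d,*ce,.016);T=plane(d,*far,.032)
    print(n,"skirt",ce.round(2),np.array(e[1])/8,C.round(4),"tip",far.round(2),T.round(4),np.linalg.norm(T-C)*1e3,np.degrees(np.arctan2(*(T-C)[1::-1])))
P,e=two(t,(216.9,229.6),s,(202.1,246.4));print("stem",P.round(4),e)
print(plane(t,216.9,229.6,.081).round(4),plane(s,202.1,246.4,.081).round(4))
for n,d,u,v in(("top",t,219,230),("side",s,204,251)):
    c,m=blob(d,u,v,16,95);e=cv2.fitEllipse(cv2.convexHull(c.astype(np.float32)));C=plane(d,*e[0],.058)
    print(n,"ring",e,C.round(4))
    for q in ((218.5-.4,217.6-.2),(203.1-.4,232.6)) if n=="top" else ((572.5/8-50+179-.4,130/8+223-.4),((462-400)/8+179-.4,288/8+223-.4)):
        p=plane(d,*q,.057)-C;print("  mark",np.hypot(*p[:2])*1e3,np.degrees(np.arctan2(p[1],p[0])))
# front edge line
g=cv2.cvtColor(t["img"],cv2.COLOR_RGB2HSV)[:,:,1].astype(int)
L=[]
for u in range(184,256):
    col=g[225:260,u]; k=np.where(col>60)[0]; k=[x for x in k if x>10]
    if k:L.append((u,225+k[0]-.5))
L=np.array(L);f=np.polyfit(*L.T,1);ok=abs(np.polyval(f,L[:,0])-L[:,1])<1.2;f=np.polyfit(*L[ok].T,1)
a=plane(t,184,np.polyval(f,184),.055);b=plane(t,256,np.polyval(f,256),.055)
print("edge",f,ok.sum(),a,b,"burner yaw",np.degrees(np.arctan2(*(a-b)[1::-1]))-90)
E
```

```text
Traceback (most recent call last):
ValueError: max() iterable argument is empty
```

```bash
cat >m.py <<'E'
from h import *
t=get_image("top");s=get_image("side")
def blob(d,u,v,w,th):
    g=cv2.cvtColor(d["img"],cv2.COLOR_RGB2GRAY);x0,y0=u-w,v-w
    g=cv2.resize(g[y0:v+w,x0:u+w],None,fx=8,fy=8,interpolation=cv2.INTER_CUBIC)
    c=max(cv2.findContours((g<th).astype(np.uint8),0,1)[0],key=cv2.contourArea)
    m=cv2.drawContours(np.zeros_like(g),[c],-1,1,-1)
    return (c[:,0]+.5)/8-.5+[x0,y0],m
for n,d,u,v in(("top",t,405,267),("side",s,414,232)):
    c,m=blob(d,u,v,16,80)
    m=cv2.morphologyEx(m,cv2.MORPH_OPEN,cv2.getStructuringElement(2,(81,81)))
    k=max(cv2.findContours(m,0,1)[0],key=cv2.contourArea)
    e=cv2.fitEllipse(k);ce=(np.array(e[0])+.5)/8-.5+[u-16,v-16]
    far=c[np.argmax(np.hypot(*(c-ce).T))]
    C=plane(d,*ce,.016);T=plane(d,*far,.032)
    print(n,"skirt",ce.round(2),np.array(e[1])/8,C.round(4),"tip",far.round(2),T.round(4),np.linalg.norm(T-C)*1e3,np.degrees(np.arctan2(*(T-C)[1::-1])))
P,e=two(t,(216.5,229.2),s,(201.7,246));print("stem",P.round(4),e)
print(plane(t,216.5,229.2,.081).round(4),plane(s,201.7,246,.081).round(4))
for n,d,u,v in(("top",t,219,230),("side",s,204,251)):
    c,m=blob(d,u,v,16,95);e=cv2.fitEllipse(cv2.convexHull(c.astype(np.float32)));C=plane(d,*e[0],.058)
    print(n,"ring",e,C.round(4))
    for q in ((218.1,217.4),(202.7,232.4)) if n=="top" else ((572.5/8-50+179-.4,130/8+223-.4),((462-400)/8+179-.4,288/8+223-.4)):
        p=plane(d,*q,.057)-C;print("  mark",np.hypot(*p[:2])*1e3,np.degrees(np.arctan2(p[1],p[0])))
g=cv2.cvtColor(t["img"],cv2.COLOR_RGB2HSV)[:,:,1].astype(int)
L=[]
for u in range(184,256):
    k=np.where(g[235:260,u]>60)[0]
    if len(k):L.append((u,235+k[0]-.5))
L=np.array(L);f=np.polyfit(*L.T,1);ok=abs(np.polyval(f,L[:,0])-L[:,1])<1.2;f=np.polyfit(*L[ok].T,1)
a=plane(t,184,np.polyval(f,184),.055);b=plane(t,256,np.polyval(f,256),.055)
print("edge",f,ok.sum(),a,b,"burner yaw",np.degrees(np.arctan2(*(a-b)[1::-1]))-90)
E
python3 m.py
```

```text
top skirt [404.29 269.32] [11.17925358 13.8113327 ] [ 0.396 -0.262  0.016] tip [406.94 257.06] [ 0.426  -0.2662  0.032 ] 34.25616783965286 -7.841953414138028
side skirt [414.79 233.2 ] [17.07969856 17.83955765] [ 0.4    -0.2648  0.016 ] tip [412.19 219.06] [ 0.4277 -0.2678  0.032 ] 32.17673415493553 -6.21380532006597
stem [0.4866 0.1859 0.0856] 0.0018811320822829463
[0.487  0.1879 0.081 ] [0.4885 0.1856 0.081 ]
top ring ((218.6418914794922, 230.14280700683594), (20.796566009521484, 21.27927589416504), 39.199161529541016) [0.486  0.1882 0.058 ]
  mark 30.885426421203643 4.480282443540631
  mark 39.13082836562152 98.41071592730694
side ring ((204.08544921875, 250.61940002441406), (24.046737670898438, 25.189067840576172), 26.013957977294922) [0.4878 0.1859 0.058 ]
  mark 29.881046926430223 5.202228449253587
  mark 39.3382681992207 97.98294401023624
edge [-7.72396939e-02  2.60037446e+02] 72 [0.44758459 0.27178166 0.055     ] [0.46256932 0.09792221 0.055     ] burner yaw 4.926076157143257
```

```bash
cat >>h.py <<'E'
def delta(p,yaw):
    "tool-axis shift (mm) and turn (deg) from the measured pose to TCP p, pointing down with tool x at yaw"
    o=r.observe();A=R.from_euler("xyz",o["eef_rot"],degrees=True)
    B=R.from_euler("xyz",[180,0,yaw],degrees=True)
    print("shift",(A.inv().apply(np.array(p)-o["tcp_pos"])*1e3).round(1),"turn",(A.inv()*B).as_rotvec(degrees=True).round(2),"j",o["joints"].round(0))
E
python3 -c "
from h import *
delta([.401,-.264,.30],-7)"
```

```text
shift [ 245.5 -262.4  104.7] turn [-1.000e-02  0.000e+00  3.288e+01] j [56. 24.  4. 92. -2. 64. -4.]
```

```bash
python3 -m creep '[[[1,30,-30,10,0,0,7],[1,55,-60,20,0,0,14],[1,85,-90,35,0,0,21],[1,110,-120,50,0,0,27],[1,137,-147,55,0,0,32.9]]]' 30; python3 -c "
from h import *
delta([.401,-.264,.30],-7)"
```

```text
time: 0.82
tcp_pos: [0.3529, -0.414, 0.3483]
eef_rot: [-180.0, 0.1, -7.4]
force: [1.7, -0.1, -0.1]
opening: 0.0855
grasp_force: 0.0
shift [  28.6 -154.9   48.4] turn [-0.05  0.07 -0.37] j [ 37.  16.   6. 112.  -2.  52. -52.]
```

```bash
python3 -m creep '[[[1,7,-38,12,0,0,0],[1,14,-77,24,0,0,0],[1,22,-116,36,0,0,0],[1,29,-155,48,0,0,0],[1,29,-155,48,0,0,0]]]'; python3 - <<'E'
from h import *
delta([.401,-.264,.1945],-7)
t=get_image("top");s=get_image("side")
cv2.imwrite("pics/a1.png",np.hstack([cv2.resize(crop(t,405,267,40,1),(400,400),interpolation=2),cv2.resize(crop(s,414,232,40,1),(400,400),interpolation=2)]))
E
```

```text
time: 1.23
tcp_pos: [0.4029, -0.259, 0.3002]
eef_rot: [-179.8, 0.1, -6.6]
force: [1.7, 0.8, -0.3]
opening: 0.0856
grasp_force: 0.0
shift [ -1.1   5.5 105.6] turn [-0.16  0.11  0.41] j [ 24.  14.   1. 122.  -1.  44. -71.]
```

View pics/a1.png

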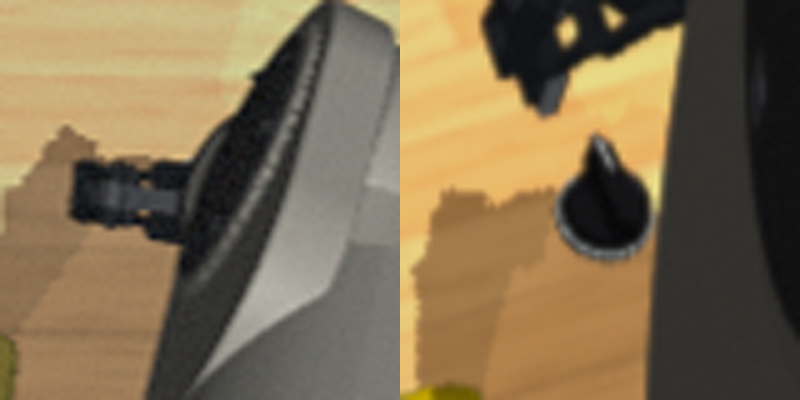

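The side view shows the knob untouched at crop (603,205), with the open fingers above it. Descending.

```bash
python3 -m creep '[[[1,-1,5,35,0,0,0.4],[1,-1,5,65,0,0,0.4],[1,-1,5,85,0,0,0.4],[1,-1,5,98,0,0,0.4],[1,-1,5,98,0,0,0.4]]]'; python3 -c "
from h import *
delta([.401,-.264,.1945],-7)"
```

```text
time: 1.75
tcp_pos: [0.3986, -0.2713, 0.2018]
eef_rot: [-180.0, 0.2, -7.5]
force: [-0.7, 0.4, 0.3]
opening: 0.0852
grasp_force: 0.0
shift [ 1.5 -7.6  7.3] turn [-0.04  0.18 -0.51] j [ 26.  24.   1. 125.  -1.  31. -70.]
```

```bash
python3 -m creep '[[[1,0,0,0,0,0,0],[1,0,0,0,0,0,0]]]'; python3 -c "
from h import *
delta([.401,-.264,.1945],-7)"
```

```text
time: 1.92
tcp_pos: [0.3997, -0.2714, 0.2048]
eef_rot: [180.0, -0.1, -7.5]
force: [-0.0, 0.4, 0.6]
opening: 0.0854
grasp_force: 0.0
shift [ 0.3 -7.5 10.3] turn [ 0.03 -0.06 -0.48] j [ 26.  24.   1. 125.  -1.  31. -70.]
```

Settled; correct and close gently in the centre.

```bash
python3 -m creep '[[[1,0,-7.5,0,0,0,-0.5],[1,0,-7.5,5,0,0,-0.5],[1,0,-7.5,9,0,0,-0.5],[1,0,-7.5,9,0,0,-0.5],[1,0,-7.5,9,0,0,-0.5]]]'; python3 - <<'E'
from h import *
delta([.401,-.264,.1945],-7)
s=get_image("side");t=get_image("top")
cv2.imwrite("pics/a2.png",np.hstack([cv2.resize(crop(t,405,267,25,1),(400,400),interpolation=2),cv2.resize(crop(s,414,232,25,1),(400,400),interpolation=2)]))
E
```

```text
time: 2.33
tcp_pos: [0.4006, -0.263, 0.1947]
eef_rot: [-180.0, 0.0, -6.9]
force: [-0.8, -0.4, 0.1]
opening: 0.0853
grasp_force: 0.0
shift [0.6 1.  0.2] turn [-0.01  0.02  0.09] j [ 25.  24.   1. 126.  -1.  30. -71.]
```

View pics/a2.png

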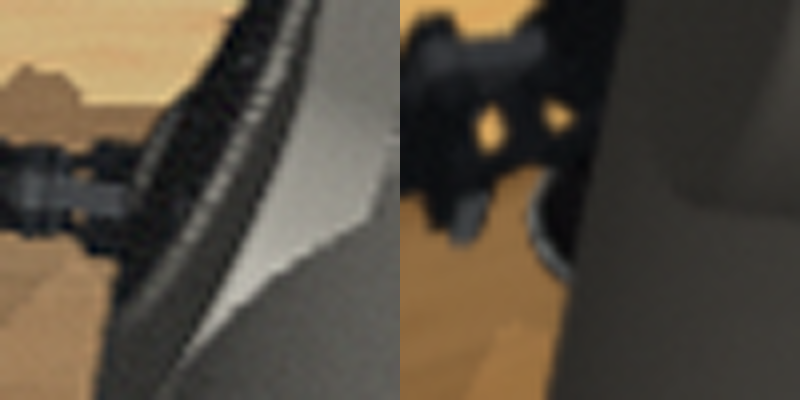

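Both views are mostly covered by the arm; the knob's skirt (crop 545,225) sits between the fingers. Closing.

```bash
python3 -m creep '[[[0.1,0,0,0,0,0,0],[0.1,0,0,0,0,0,0],[0,0,0,0,0,0,0],[0,0,0,0,0,0,0],[0,0,0,0,0,0,0]]]' 40;  python3 -m creep '[[[0,0,0,0,0,0,0],[0,0,0,0,0,0,0],[0,0,0,0,0,0,0],[0,0,0,0,0,0,0],[0,0,0,0,0,0,0]]]' 80
```

```text
time: 2.85
tcp_pos: [0.4006, -0.263, 0.1949]
eef_rot: [-180.0, 0.0, -6.9]
force: [0.9, 0.5, 0.1]
opening: 0.0255
grasp_force: 0.0
time: 3.27
tcp_pos: [0.4006, -0.263, 0.1951]
eef_rot: [-180.0, -0.0, -6.9]
force: [-2.9, 0.9, 8.8]
opening: 0.0099
grasp_force: 78.7
```

```bash
python3 -m creep '[[[0,0,0,-10,0,0,0],[0,0,0,-30,0,0,0],[0,0,0,-60,0,0,0],[0,0,0,-95,0,0,0],[0,0,0,-95,0,0,0]]]'; python3 - <<'E'
from h import *
delta([.487,.187,.26],5)
s=get_image("side");t=get_image("top")
cv2.imwrite("pics/a3.png",np.hstack([cv2.resize(crop(t,400,260,40,1),(400,400),interpolation=2),cv2.resize(crop(s,420,200,40,1),(400,400),interpolation=2)]))
E
```

```text
time: 3.68
tcp_pos: [0.4017, -0.2638, 0.2957]
eef_rot: [179.9, -0.4, -6.9]
force: [2.0, -0.6, 0.7]
opening: 0.0102
grasp_force: 78.2
shift [  29.9 -457.9   34.8] turn [  0.17  -0.37 -11.94] j [ 24.  14.   1. 123.  -1.  43. -71.]
```

```bash
python3 -m creep '[[[0,0,-20,-12,0,0,-2],[0,0,-55,-25,0,0,-4],[0,0,-95,-25,0,0,-6],[0,0,-135,-25,0,0,-9],[0,0,-175,-25,0,0,-12]]]';python3 -m creep '[[[0,0,-40,0,0,0,0],[0,0,-80,0,0,0,0],[0,0,-120,0,0,0,0],[0,0,-160,0,0,0,0],[0,0,-200,0,0,0,0]]]'; python3 -m creep '[[[0,0,0,0,0,0,0],[0,0,0,0,0,0,0]]]'; python3 -c "
from h import *
delta([.487,.187,.32],5)"
```

```text
time: 4.2
tcp_pos: [0.421, -0.0876, 0.3144]
eef_rot: [-180.0, 0.1, 5.2]
force: [1.6, -0.9, -0.8]
opening: 0.0101
grasp_force: 78.2
time: 4.62
tcp_pos: [0.4029, 0.1116, 0.3143]
eef_rot: [180.0, 0.1, 5.1]
force: [1.9, 1.2, -0.9]
opening: 0.0104
grasp_force: 78.2
time: 4.78
tcp_pos: [0.4033, 0.1117, 0.3142]
eef_rot: [-180.0, 0.1, 5.3]
force: [0.2, -0.7, -0.8]
opening: 0.0098
grasp_force: 78.4
shift [ 90.3 -67.2  -6. ] turn [-0.01  0.09  0.33] j [  -7.    8.  -18.  128.    3.   45. -112.]
```

```bash
python3 -m creep '[[[0,20,-15,-4,0,0,0],[0,45,-32,-6,0,0,0],[0,68,-50,-6,0,0,0],[0,90,-67,-6,0,0,0],[0,90,-67,-6,0,0,0]]]';python3 -m creep '[[[0,0,0,0,0,0,0],[0,0,0,0,0,0,0]]]'; python3 - <<'E'
from h import *
delta([.487,.187,.32],5)
s=get_image("side");t=get_image("top")
ku,kv=map(int,proj(s,[.487,.187,.13]));print(ku,kv)
cv2.imwrite("pics/a4.png",np.hstack([cv2.resize(crop(t,215,228,40,1),(400,400),interpolation=2),cv2.resize(crop(s,ku,kv+10,40,1),(400,400),interpolation=2)]))
E
```

```text
time: 5.2
tcp_pos: [0.4905, 0.1865, 0.3202]
eef_rot: [-179.9, -0.0, 5.1]
force: [-2.1, -1.0, -0.3]
opening: 0.0098
grasp_force: 78.4
time: 5.37
tcp_pos: [0.4874, 0.1833, 0.3199]
eef_rot: [179.9, 0.1, 5.0]
force: [-0.4, -0.0, 0.2]
opening: 0.0102
grasp_force: 78.4
shift [-0.1 -3.7 -0.1] turn [0.05 0.12 0.02] j [ -12.   17.  -18.  115.    7.   49. -119.]
195 237
```

View pics/a4.png

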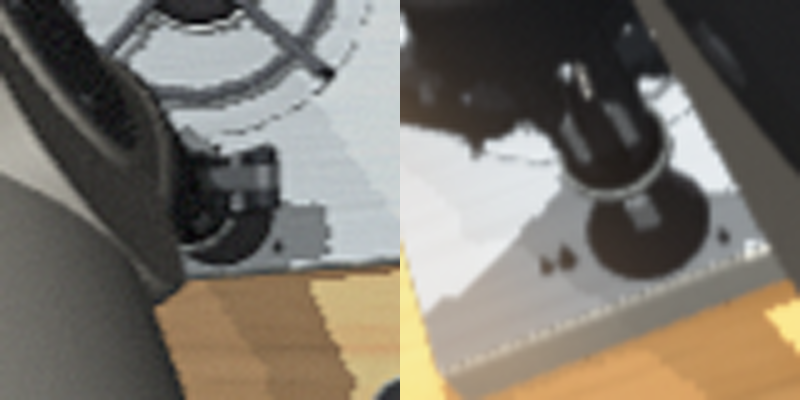

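Side view: the held knob hangs level, its underside rim is an ellipse centred about crop (616,150), the nose points to the pan support, the stem stands below at (645,205). I'll fit the rim as a circle in its plane to get knob and stem positions with the same camera.

```bash
cat >k.py <<'E'
from h import *
from scipy.optimize import least_squares
def rim(z,u0,v0,cols=range(-7,9),show=True,rr=22,dv=(4,16)):
    s=get_image("side");g=cv2.cvtColor(s["img"],cv2.COLOR_RGB2GRAY).astype(float);P=[]
    for c in cols:
        seg=g[v0+dv[0]:v0+dv[1],u0+c]
        if show:print(u0+c,seg.astype(int))
        pk=[i for i in range(1,len(seg)-1) if seg[i]>=seg[i-1] and seg[i]>seg[i+1] and seg[i]>85]
        if pk:
            i=pk[0];a,b,d=seg[i-1:i+2];P.append(plane(s,u0+c,v0+dv[0]+i+.5*(a-d)/(a-2*b+d),z)[:2])
    P=np.array(P)
    f=least_squares(lambda c:np.hypot(*(P-c).T)*1e3-rr,[.487,.187],loss="soft_l1",x_scale=.01)
    print(len(P),"centre",f.x.round(4),"res",f.fun.round(1))
if __name__=="__main__":rim(.126,198,237)
E
python3 k.py
```

```text
191 [ 40  42  66 117 115 131 142 146 146 145 144 143]
192 [ 41  40  50  99 121 121 134 140 128 119 100  89]
193 [ 41  39  42  77 132 110 107  95  75  67  59  57]
194 [ 40  38  39  63 132 106  68  56  50  50  50  50]
195 [ 37  38  37  58 120  98  60  46  47  48  48  50]
196 [ 35  35  36  58 121 108  67  45  44  46  47  47]
197 [ 32  34  35  59 131 115  68  46  44  44  46  48]
198 [ 32  33  36  63 133 105  57  44  43  44  45  46]
199 [ 33  33  41  84 132  98  65  54  46  45  44  46]
200 [ 32  33  46  88 102  95 124 104  69  51  45  45]
201 [ 32  36  65 122 109  98 128 111  90  74  58  48]
202 [ 31  46  84  97  82 119 139 114  96  91  86  73]
203 [ 44  84 122  96  79 121 125 106  95  94  93  75]
204 [ 83 122 109  68  54  90  97  95  94  94  91  69]
205 [119 107  70  42  40  50  60  82  91  93  90  63]
206 [104  69  42  37  36  39  41  50  61  83  76  54]
15 centre [0.4921 0.1836] res [-0.   5.7  0.  -0.4 -0.6 -0.4 -0.3 -0.2 -0.   0.8 -0.2  0.1 -0.3 -0.5
 14.7]
```

```bash
python3 - <<'E'
import k,h,numpy as np,cv2
from h import *
t=get_image("top");s=get_image("side")
S=dict(s,img=cv2.imread("pics/side0.png")[:,:,::-1].copy());T=dict(t,img=cv2.imread("pics/top0.png")[:,:,::-1].copy())
k.get_image=lambda n:S
k.rim(.0015,414,234,show=False,dv=(3,16))
k.rim(.0015,414,234,cols=range(-6,6),show=False,dv=(3,16))
# top: rim outer edge by rays
g=cv2.cvtColor(T["img"],cv2.COLOR_RGB2GRAY).astype(np.float32)
print(g[255:279,393:418].astype(int))
print(cv2.cvtColor(T["img"],cv2.COLOR_RGB2GRAY)[222:236,209:225])
print(cv2.cvtColor(S["img"],cv2.COLOR_RGB2GRAY)[238:256,194:212])
E
```

```text
14 centre [ 0.3698 -0.2437] res [ 7.8  4.7  0.7  0.1 -9.8 -2.  -1.1 -0.3 -4.  -2.   0.3  0.9  4.4  6.2]
10 centre [ 0.3712 -0.241 ] res [ 4.1  0.3 -0.  -9.4 -1.4 -0.3  0.8 -1.5  0.5  2.8]
[[178 175 175 178 177 179 178 176 178 172 171 170 177 178 179 179 178 178
  176 177 177 177 176 176 173]
 [172 173 172 173 174 173 177 174 176 169 169 166 179 181 182 177 175 174
  176 174 175 176 173 174 174]
 [177 174 175 173 175 177 176 176 171 169 171 155 100  83  84 152 179 177
  175 173 176 173 172 177 172]
 [172 173 170 174 174 171 178 173 171 171 140  85  34  58  67  92 156 176
  174 174 173 173 170 174 171]
 [174 174 172 173 174 176 130 124 163 126  70  40  19  71 115  92 146 175
  172 171 169 169 168 172 168]
 [181 185 183 185 185 159 153 126  76  48  24  16  34  97 105  66  86 156
  183 182 179 180 181 180 181]
 [188 190 190 192 165 158 124  56  42  53  35  21  41 105 107  68  44  93
  162 190 188 188 186 188 187]
 [191 191 194 165 139 102  44  40  50  55  38  14  41 106 104  70  48  52
   99 163 189 192 190 189 191]
 [191 190 196 141 115  90  25  46  52  52  40  20  41 106 108  70  51  4
[... 3198 characters left out ...]
 36  35  35  35  36  34]
 [ 71  43  39  39  39  58 130 150 153 126  81  48  38  36  35  35  34  34]
 [ 54  41  39  39  39  52 103 105 105  85  65  54  40  36  36  37  36  36]
 [ 45  40  40  40  38  42  62  64  65  63  60  57  45  39  35  35  34  36]
 [ 43  41  41  40  39  40  43  50  58  59  59  59  55  40  36  37  35  35]
 [ 43  42  41  40  41  39  40  44  56  58  59  57  51  39  36  37  36  35]
 [ 43  42  41  41  41  40  40  41  48  50  47  43  41  39  37  37  37  37]
 [ 44  44  42  41  41  41  40  40  38  38  38  38  38  38  37  36  37  37]
 [ 45  43  43  41  42  41  42  40  39  38  38  38  38  39  37  39  38  37]
 [ 46  43  44  43  42  42  41  39  41  39  40  40  40  39  38  38  38  38]]
```

```bash
cat >e.py <<'E'
from h import *
from scipy.optimize import least_squares
def edges(d,u0,v0,angs,r0,r1,lev,z,guess,rr=22):
    "outermost crossing of grey level along image rays -> circle of radius rr in plane z"
    g=cv2.cvtColor(d["img"],cv2.COLOR_RGB2GRAY).astype(np.float32);P=[]
    for a in np.radians(angs):
        q=np.arange(r0,r1,.1);v=cv2.remap(g,(u0+q*np.cos(a)).astype(np.float32)[None],(v0+q*np.sin(a)).astype(np.float32)[None],1)[0]
        k=np.where((v[:-1]-lev)*(v[1:]-lev)<=0)[0]
        if len(k):k=k[-1] if r1<14 else k[0];P.append(plane(d,u0+q[k]*np.cos(a),v0+q[k]*np.sin(a),z)[:2])
    P=np.array(P);f=least_squares(lambda c:np.hypot(*(P-c).T)*1e3-rr,guess,loss="soft_l1",x_scale=.01)
    print("  centre",f.x.round(4),"res",f.fun.round(1))
def cen(d,u,v,w,lev,z):
    g=cv2.cvtColor(d["img"],cv2.COLOR_RGB2GRAY).astype(float)[v-w:v+w+1,u-w:u+w+1];k=np.clip(g-lev,0,None)
    y,x=np.mgrid[v-w:v+w+1,u-w:u+w+1];p=((x*k).sum()/k.sum(),(y*k).sum()/k.sum());print("  centroid",np.round(p,2),plane(d,*p,z).round(4))
if __name__=="__main__":
    t=get_image("top");s=get_image("side")
    S=dict(s,img=cv2.imread("pics/side0.png")[:,:,::-1].copy());T=dict(t,img=cv2.imread("pics/top0.png")[:,:,::-1].copy())
    print("stem");cen(T,217,229,3,60,.081);cen(S,201,246,3,75,.081)
    print("initial knob, side outer rim z=0");edges(S,414.3,233.5,range(20,140,10),5,13,125,0,[.4,-.264])
    print("initial top: right/front at z=.018, left at 0")
    edges(T,404.5,267.5,list(range(-20,100,12)),5,13,100,.018,[.4,-.264]);edges(T,404.5,267.5,range(150,200,8),5,13,165,0,[.4,-.264])
    print("held, side outer rim z=.125");edges(s,198,236.6,range(65,130,6),5,11.5,85,.125,[.487,.187])
    g=cv2.cvtColor(s["img"],cv2.COLOR_RGB2GRAY);print(g[218:252,186:212])
E
python3 e.py
```

```text
stem
  centroid [216.38 229.28] [0.4868 0.1882 0.081 ]
  centroid [201.74 246.45] [0.4875 0.1857 0.081 ]
initial knob, side outer rim z=0
  centre [ 0.4016 -0.2666] res [-0.1 -0.2 -0.4  0.8 -0.2  0.1  0.3  0.6 -0.6 -0.6  0.3 -0.1]
initial top: right/front at z=.018, left at 0
  centre [ 0.4024 -0.2602] res [-0.3 -0.4  0.2  0.4  0.1 -0.1 -0.2  0.7  0.  -0.7]
  centre [ 0.4018 -0.2625] res [-1.1  0.7  1.  -0.1 -0.2 -0.5  0.2]
held, side outer rim z=.125
  centre [0.4923 0.191 ] res [-0.5 -0.8 -1.4  1.8  1.8  1.2  0.7 -0.1  0.8 -5.1 -5.5]
[[ 30  30  31  35  42  32  29  32  30  28  28  28  33  39  40  40  36  36
   34  31  33  62  80  82  82  82]
 [ 45  70  48  62  85  47  31  31  30  29  29  27  28  38  37  33  31  33
   32  28  29  45  79  83  82  82]
 [100 177 100  76 107  55  32  29  32  30  28  29  27  32  30  29  28  32
   29  29  33  36  70  84  82  82]
 [130 203 106  75 149  80  36  30  31  30  29  29  29  27  28  31  49  72
   53  48  52  78 109 103  86  83]
 [ 92 139  71  59 129 103  50  31  31  29  29  29  28  29  28  50 126 184
  141 126 134 179 145 110  94  83]
 [ 46  61  40
[... 2448 characters left out ...]
92  94 105
   61  40  37  36  35  36  37  40]
 [152 144 142 140 131 127 120 111 106 105 105 101  95  73  95 119 129 131
   93  51  39  37  37  36  36  35]
 [144 143 143 142 143 142 136 108  69  59  58  52  51  61 125 139 143 126
   98  60  41  38  37  37  35  36]
 [144 144 144 145 146 145 139  95  55  45  45  44  43  55 105 112 115 105
   94  82  49  38  38  37  37  36]
 [144 146 147 147 148 146 128  74  49  45  44  44  44  46  68  90  96  96
   94  91  62  42  38  37  37  37]
 [147 148 149 148 147 145 119  67  48  47  47  45  45  44  51  73  91  94
   94  93  83  50  40  38  38  38]
 [148 148 148 148 148 144  99  59  49  48  47  45  46  44  45  58  87  92
   92  90  76  47  39  38  38  37]]
```

```bash
python3 - <<'E'
from h import *
s=get_image("side");o=r.observe();print(o["tcp_pos"].round(4))
for u in (195,196,197,198):
    p=plane(s,u,246.4,.125)[:2];w=ray(s,u,246.4)[1][:2];w/=np.linalg.norm(w);print(u,(p+.022*w).round(4))
p=plane(s,208.3,236,.125)[:2];w=ray(s,208.3,236)[1][:2];w/=np.linalg.norm(w);print("right-edge",(p+.022*np.array([-w[1],w[0]])).round(4))
E
```

```text
[0.4875 0.1844 0.321 ]
195 [0.4914 0.1987]
196 [0.4908 0.1968]
197 [0.4902 0.1948]
198 [0.4896 0.1929]
right-edge [0.4793 0.1846]
```

```bash
python3 -m creep '[[[0,-3.5,-2.3,10,0,0,0],[0,-3.5,-2.3,22,0,0,0],[0,-3.5,-2.3,36,0,0,0],[0,-3.5,-2.3,36,0,0,0],[0,-3.5,-2.3,36,0,0,0]]]';python3 -m creep '[[[0,0,0,0,0,0,0],[0,0,0,0,0,0,0]]]'; python3 - <<'E'
from h import *
print(r.observe()["tcp_pos"])
s=get_image("side")
cv2.imwrite("pics/a5.png",crop(s,200,245,30,10))
c=proj(s,np.array([[.486,.1865,.081],[.486,.1865,.09]]));print(c)
E
```

```text
time: 6.18
tcp_pos: [0.4835, 0.1867, 0.2841]
eef_rot: [180.0, 0.1, 5.1]
force: [-0.3, 0.4, -0.2]
opening: 0.0097
grasp_force: 78.4
time: 6.35
tcp_pos: [0.4841, 0.1868, 0.2854]
eef_rot: [-180.0, -0.0, 5.1]
force: [0.5, -1.1, -1.0]
opening: 0.01
grasp_force: 78.4
[0.48410725 0.18676041 0.28543435]
(array([201.50304309, 200.50223828]), array([247.20760164, 245.49616613]))
```

View pics/a5.png

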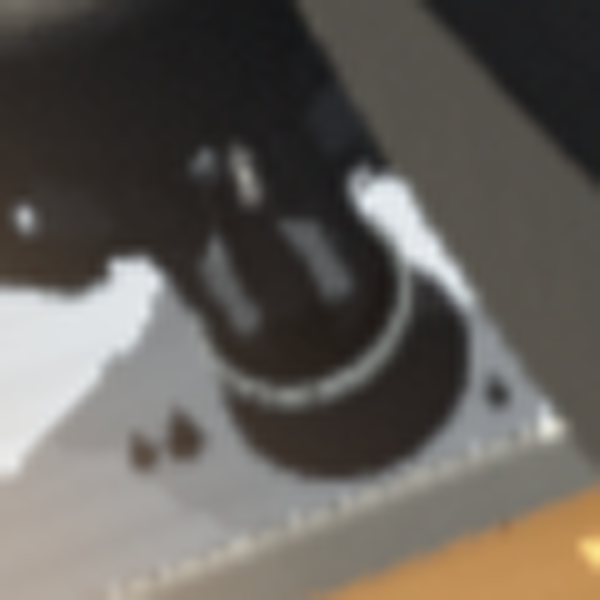

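The knob's rim now stands out fully over the black ring (lower arc from crop (225,380) through (290,400) to (405,290)); refit it.

```bash
python3 - <<'E'
from h import *
from scipy.optimize import least_squares
s=get_image("side");print(r.observe()["tcp_pos"])
g=cv2.cvtColor(s["img"],cv2.COLOR_RGB2GRAY).astype(np.float32)
u0,v0=200.3,244;P=[]
for a in np.radians(range(5,125,8)):
    q=np.arange(6,13.5,.1);v=cv2.remap(g,(u0+q*np.cos(a)).astype(np.float32)[None],(v0+q*np.sin(a)).astype(np.float32)[None],1)[0]
    k=np.argmax(v*(q<12.5));P.append((u0+q[k]*np.cos(a),v0+q[k]*np.sin(a)))
for z in(.0905,.092):
    Q=np.array([plane(s,*p,z)[:2] for p in P]);f=least_squares(lambda c:np.hypot(*(Q-c).T)*1e3-22,[.487,.187],loss="soft_l1",x_scale=.01)
    print(z,f.x.round(4),f.fun.round(1))
E
```

```text
[0.48411756 0.18667457 0.28544859]
0.0905 [0.4897 0.1877] [-0.3  0.5 -0.4 -0.6  0.3  0.2  0.2 -0.2  0.5 -0.5  0.6  0.1 -0.1  0.1
 -0.6]
0.092 [0.489  0.1875] [-0.3  0.5 -0.4 -0.6  0.3  0.2  0.2 -0.2  0.5 -0.5  0.6  0.1 -0.1  0.1
 -0.6]
```

```bash
python3 -m creep '[[[0,-2.1,0.8,0,0,0,0],[0,-2.1,0.8,4,0,0,0],[0,-2.1,0.8,8,0,0,0],[0,-2.1,0.8,10,0,0,0],[0,-2.1,0.8,12,0,0,0]]]' 100;python3 -m creep '[[[0,0,0,1,0,0,0],[0,0,0,2,0,0,0],[0,0,0,2,0,0,0]]]'
```

```text
time: 6.87
tcp_pos: [0.4821, 0.1856, 0.2727]
eef_rot: [-180.0, -0.0, 5.1]
force: [-0.5, -0.2, 5.9]
opening: 0.0089
grasp_force: 103.7
time: 7.12
tcp_pos: [0.4821, 0.1856, 0.2709]
eef_rot: [180.0, -0.0, 5.1]
force: [-1.1, -1.4, 8.3]
opening: 0.0091
grasp_force: 103.9
```

```bash
python3 -m creep '[[[0,0,0,1,0,0,0],[0,0,0,2,0,0,0],[0,0,0,2,0,0,0]]]';python3 -c "
from h import *
s=get_image('side');cv2.imwrite('pics/a6.png',crop(s,200,245,30,10));print(r.observe()['force'],r.observe()['wrist_torque'],r.observe()['tcp_pos'])"
```

```text
time: 7.37
tcp_pos: [0.4821, 0.1857, 0.269]
eef_rot: [-180.0, -0.0, 5.1]
force: [-0.8, -1.4, 9.3]
opening: 0.009
grasp_force: 104.1
[-0.71028649 -0.27332564  8.19672228] [-0.28181608  0.30838592  0.01195097] [0.48214745 0.18569438 0.26907117]
```

```bash
python3 -m creep '[[[0,0,0,0.5,0,0,0],[0,0,0,1,0,0,0],[0,0,0,1.5,0,0,0],[0,0,0,1.5,0,0,0]]]';python3 -c "
from h import *
print(r.observe()['force'],r.observe()['wrist_torque'])"
```

```text
time: 7.75
tcp_pos: [0.4823, 0.1857, 0.2679]
eef_rot: [-180.0, -0.1, 5.1]
force: [-2.4, -1.7, 14.4]
opening: 0.0093
grasp_force: 105.0
[-2.44629901 -1.74796866 14.37951021] [-0.46213672  0.53311504  0.0144777 ]
```

Force climbs to 14 N at the height where the stem would bottom with the knob's underside on top of it: not entered. Back off and measure the knob's rim against the ring arc in the same picture.

```bash
python3 -m creep '[[[0,0,0,-4,0,0,0],[0,0,0,-9,0,0,0],[0,0,0,-9,0,0,0],[0,0,0,-9,0,0,0]]]'; cat >f.py <<'E'
from h import *
from scipy.optimize import least_squares
s=get_image("side");o=r.observe();tz=o["tcp_pos"][2];print(o["tcp_pos"].round(4),o["force"].round(1))
def polar(d,u0,v0,angs,r0,r1,peak,lev=None):
    g=cv2.cvtColor(d["img"],cv2.COLOR_RGB2GRAY).astype(np.float32);P=[];q=np.arange(r0,r1,.1)
    for a in np.radians(angs):
        v=cv2.remap(g,(u0+q*np.cos(a)).astype(np.float32)[None],(v0+q*np.sin(a)).astype(np.float32)[None],1)[0]
        k=np.argmax(v) if peak else np.argmax(v>lev);P.append((u0+q[k]*np.cos(a),v0+q[k]*np.sin(a)))
    return P
def fit(d,P,z,rr):
    Q=np.array([plane(d,*p,z)[:2] for p in P])
    f=least_squares(lambda c:np.hypot(*(Q-c).T)*1e3-rr,[.487,.187],loss="soft_l1",x_scale=.01);print(" r",rr,f.x.round(4),f.fun.round(1))
    f=least_squares(lambda c:np.hypot(*(Q-c[:2]).T)*1e3-c[2],[.487,.187,rr],loss="soft_l1",x_scale=[.01,.01,10]);print("   free",f.x.round(4))
z=tz-.1945
c=[float(x) for x in proj(s,[.4885,.1865,z])];print("rim guess",np.round(c,1))
fit(s,polar(s,*c,range(5,125,8),8,12.6,True),z+.0015,22)
c=[float(x) for x in proj(s,[.4865,.186,.058])];print("ring now",np.round(c,1))
fit(s,polar(s,*c,range(15,140,8),9,15,False,85),.058,26)
S=dict(s,img=cv2.imread("pics/side0.png")[:,:,::-1].copy());print("ring before")
fit(S,polar(S,*c,list(range(-30,160,10))+[190,200],8,15,False,85),.058,26)
T=dict(get_image("top"),img=cv2.imread("pics/top0.png")[:,:,::-1].copy());c=proj(T,[.486,.188,.058]);print("ring top")
fit(T,polar(T,*map(float,c),range(-60,240,15),7,14,False,110),.058,26)
E
python3 f.py
```

```text
time: 8.08
tcp_pos: [0.4819, 0.1856, 0.2763]
eef_rot: [-180.0, -0.0, 5.1]
force: [-0.6, 0.2, 0.4]
opening: 0.0089
grasp_force: 102.9
[0.4818 0.1855 0.2761] [-0.8 -0.  -0.4]
rim guess [201.2 246. ]
 r 22 [0.487  0.1862] [ 0.1 -1.   0.2 -0.4  0.3  0.3  0.   0.5  0.4  0.3 -0.4 -0.7 -0.6 -0.2
  0.7]
   free [ 0.4863  0.186  21.3709]
ring now [204.2 251.2]
 r 26 [0.4874 0.1853] [-0.2 -0.2 -0.1 -0.3  0.1  0.3 -0.   0.2  0.3  0.3 -0.1 -0.   0.1 -0.3
 -0.3 -0.1]
   free [ 0.4865  0.1853 25.2363]
ring before
 r 26 [0.4871 0.1855] [-0.8 -0.5 -0.9 -0.7 -0.2 -0.2  0.  -0.1  0.   0.9 -0.   0.4 -0.2 -0.4
  0.1 -0.5 -0.4 -0.4 -0.4 -0.8 -0.9]
   free [ 0.4865  0.1855 25.3809]
ring top
 r 26 [0.4862 0.1882] [-0.3 -0.4 -0.  -1.1 -0.4 -0.7 -0.4 -0.1  0.3  0.1 -0.5 -0.2 -0.1 -0.4
 -0.2 -0.1 -0.8 -0.2 -0.4 -0.7]
   free [ 0.4861  0.1882 25.6257]
```

```bash
python3 -c "
from h import *
o=r.observe();print(o['force'],o['wrist_torque'])
F=np.array([-2.45,-1.75,14.38])-o['force'];T=np.array([-.462,.533,.0145])-o['wrist_torque']
for z in(-.19,-.18,-.2):print(z,'ry',(T[0]+z*F[1])/F[2],'rx',(z*F[0]-T[1])/F[2])"
```

```text
[ 0.12470334  0.56073978 -0.59493126] [-0.03329509  0.05117428 -0.08981083]
-0.19 ry 0.0006901970398812371 rx 0.0004920167020810368
-0.18 ry -0.0008528750053164228 rx -0.001227325643785169
-0.2 ry 0.002233269085078897 rx 0.0022113590479472425
```

View pics/a6.png

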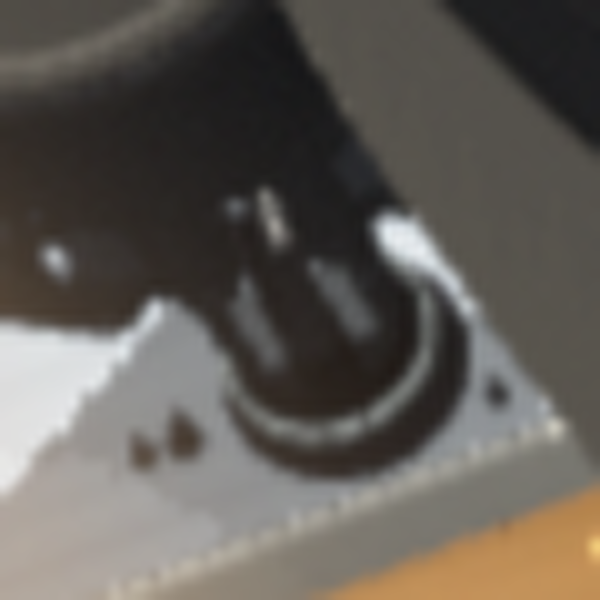

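The view shows the knob centred over the ring to within about a millimetre; forces say the stem is catching on the flat's side (push towards -x, -y). Probe that way under light pressure.

```bash
python3 -m creep '[[[0,0,0,2,0,0,0],[0,0,0,5,0,0,0],[0,0,0,5,0,0,0]]]'; for i in 1 2 3; do python3 -m creep '[[[0,-0.4,0.2,0,0,0,0],[0,-0.8,0.4,0,0,0,0],[0,-0.8,0.4,0,0,0,0]]]' | grep -E "tcp|force: \["; done
```

```text
time: 8.43
tcp_pos: [0.482, 0.1856, 0.2709]
eef_rot: [-180.0, 0.0, 5.1]
force: [-0.8, 0.0, 7.8]
opening: 0.0094
grasp_force: 103.8
tcp_pos: [0.4816, 0.1854, 0.2716]
force: [1.1, 0.1, 6.9]
tcp_pos: [0.4812, 0.1852, 0.2718]
force: [3.6, 1.6, 6.7]
tcp_pos: [0.4807, 0.1849, 0.272]
force: [5.8, 2.9, 6.5]
```

```bash
python3 -m creep '[[[0,0.9,-0.5,0,0,0,0],[0,1.7,-0.9,0,0,0,0],[0,1.7,-0.9,0,0,0,0]]]' | grep -E "tcp|force: \["; for i in 1 2 ; do python3 -m creep '[[[0,0,0,1,0,0,0],[0,0,0,2,0,0,0],[0,0,0,2,0,0,0]]]' | grep -E "tcp|force: \["; done
```

```text
tcp_pos: [0.4817, 0.1855, 0.2715]
force: [1.2, -0.5, 7.5]
tcp_pos: [0.4817, 0.1855, 0.2695]
force: [0.2, -0.6, 8.3]
tcp_pos: [0.4818, 0.1856, 0.2679]
force: [-0.2, -1.5, 14.3]
```

```bash
python3 -m creep '[[[0,0,0,-2,0,0,0],[0,0.5,0,-3.5,0,0,0],[0,0.5,0,-3.5,0,0,0]]]' | grep -E "tcp|force: \["; for i in 1 2 3; do python3 -m creep '[[[0,0.3,0,0,0,0,0],[0,0.6,0,0,0,0,0],[0,0.6,0,0,0,0,0]]]' | grep -E "tcp|force: \["; done
```

```text
tcp_pos: [0.4821, 0.1855, 0.2712]
force: [-0.5, -0.2, 6.5]
tcp_pos: [0.4824, 0.1856, 0.2708]
force: [-0.9, -0.4, 7.9]
tcp_pos: [0.4836, 0.1856, 0.271]
force: [5.6, 0.8, -0.4]
tcp_pos: [0.4839, 0.1856, 0.2709]
force: [4.7, 1.9, 1.5]
```

The force dropped at x≈0.4836: the stem has slipped into the socket. Ease sideways (+x) and press down.

```bash
for i in 1 2 3; do python3 -m creep '[[[0,0.3,0,1,0,0,0],[0,0.3,0,2,0,0,0],[0,0.3,0,2,0,0,0]]]' | grep -E "tcp|force: \["; done
```

```text
tcp_pos: [0.484, 0.1856, 0.2689]
force: [4.1, 1.1, 5.0]
tcp_pos: [0.4842, 0.1853, 0.2665]
force: [6.8, 1.3, -0.2]
tcp_pos: [0.4845, 0.1854, 0.2646]
force: [4.9, 1.1, 0.1]
```

```bash
for i in 1 2 3 4; do python3 -m creep '[[[0,0.3,0,1,0,0,0],[0,0.3,0,2,0,0,0],[0,0.3,0,2,0,0,0]]]' | grep -E "tcp|force: \["; done
```

```text
tcp_pos: [0.4847, 0.1854, 0.2626]
force: [6.3, 0.2, 0.1]
tcp_pos: [0.4849, 0.1855, 0.2605]
force: [5.2, 1.2, 0.7]
tcp_pos: [0.4853, 0.1856, 0.2587]
force: [2.6, -0.4, 4.4]
tcp_pos: [0.4854, 0.1856, 0.2568]
force: [1.3, 0.1, 7.3]
```

Knob is home (about z 0.260) and the valve is yielding. Push to its stop.

```bash
for i in 1 2 3; do python3 -m creep '[[[0,0,0,0.7,0,0,0],[0,0,0,1.4,0,0,0],[0,0,0,1.4,0,0,0]]]' | grep -E "tcp|force: \["; done
```

```text
tcp_pos: [0.4855, 0.1856, 0.2555]
force: [1.3, -0.9, 8.4]
tcp_pos: [0.4854, 0.1856, 0.2542]
force: [1.3, -0.6, 9.3]
tcp_pos: [0.4856, 0.1858, 0.2536]
force: [-4.0, -3.2, 25.1]
```

```bash
python3 -m creep '[[[0,0,0.14,-0.3,0,0,-6],[0,0.03,0.27,-0.3,0,0,-12],[0,0.06,0.4,-0.3,0,0,-18],[0,0.1,0.53,-0.3,0,0,-24],[0,0.17,0.65,-0.3,0,0,-30]]]'; python3 -m creep '[[[0,0,0,0,0,0,0],[0,0,0,0,0,0,0]]]'; python3 -c "
from h import *
print(r.observe()['wrist_torque'],r.observe()['joints'])"
```

```text
time: 13.85
tcp_pos: [0.4858, 0.1852, 0.2537]
eef_rot: [180.0, -0.0, 35.4]
force: [-3.2, -0.7, 19.7]
opening: 0.0094
grasp_force: 105.6
time: 14.02
tcp_pos: [0.4858, 0.1851, 0.2537]
eef_rot: [180.0, -0.0, 35.1]
force: [-2.4, -1.8, 20.3]
opening: 0.009
grasp_force: 105.9
[-0.21784963  0.58685235  0.0298613 ] [ -7.99113789  23.0383403  -23.9398098  117.93633991  13.82703817
  41.64704905 -95.50693348]
```

```bash
for i in 1 2; do python3 -m creep '[[[0,0,0.14,0,0,0,-6],[0,0.03,0.27,0,0,0,-12],[0,0.06,0.4,0,0,0,-18],[0,0.1,0.53,0,0,0,-24],[0,0.17,0.65,0,0,0,-30]]]';python3 -m creep '[[[0,0,0,0,0,0,0],[0,0,0,0,0,0,0]]]'; done
```

```text
time: 14.43
tcp_pos: [0.4863, 0.1849, 0.2537]
eef_rot: [180.0, -0.0, 65.4]
force: [-1.7, -1.3, 19.7]
opening: 0.009
grasp_force: 105.6
time: 14.6
tcp_pos: [0.4863, 0.1848, 0.2537]
eef_rot: [180.0, -0.0, 65.1]
force: [-3.2, -1.0, 20.8]
opening: 0.0094
grasp_force: 105.9
time: 15.02
tcp_pos: [0.4869, 0.1849, 0.2537]
eef_rot: [180.0, 0.0, 95.4]
force: [-2.2, -0.8, 18.8]
opening: 0.0096
grasp_force: 105.7
time: 15.18
tcp_pos: [0.4869, 0.1848, 0.2537]
eef_rot: [180.0, -0.0, 95.1]
force: [-3.3, -0.5, 21.3]
opening: 0.0092
grasp_force: 105.9
```

Very clean. Overshoot a little to take up the play, then return, and check the picture.

```bash
python3 -m creep '[[[0,0,0.1,0,0,0,-4],[0,0,0.2,0,0,0,-8],[0,0,0.2,0,0,0,-8],[0,0,0.1,0,0,0,-4],[0,0,0.03,0,0,0,-1]]]';python3 -m creep '[[[0,0,0,0,0,0,0],[0,0,0,0,0,0,0],[0,0,0,0,0,0,0]]]'; python3 -c "
from h import *
s=get_image('side');t=get_image('top');cv2.imwrite('pics/a7.png',np.hstack([crop(t,215,228,25,8),crop(s,200,245,25,8)]))"
```

```text
time: 15.6
tcp_pos: [0.487, 0.1848, 0.2537]
eef_rot: [180.0, -0.0, 95.9]
force: [-3.5, -0.9, 20.3]
opening: 0.0093
grasp_force: 105.9
time: 15.85
tcp_pos: [0.4869, 0.1849, 0.2537]
eef_rot: [180.0, 0.0, 96.1]
force: [-3.5, -0.9, 20.7]
opening: 0.0092
grasp_force: 105.8
```

View pics/a7.png

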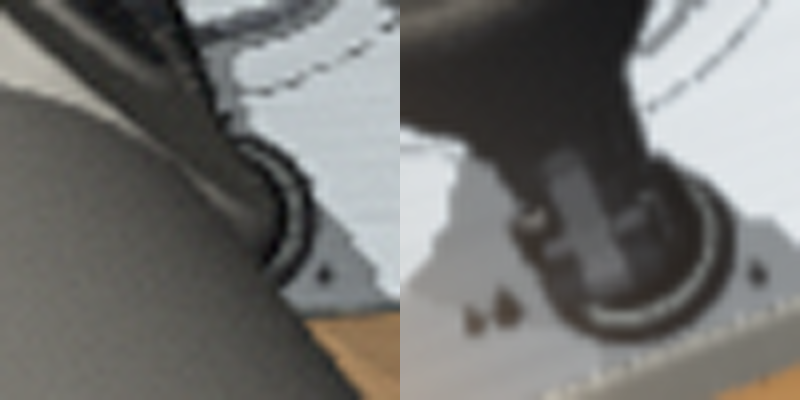

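The side view shows the knob seated low in the ring, held by the fingers, with its nose and white line at crop (530,215) facing left, over the two flame drops at (490,312). It is still pushed to the stop with about 20 N. Handing in.

```bash
python3 -c "
from cell import finish_job
print(finish_job())"
```

```text
the job is handed in; nothing more can be done
None
```

The knob is on the stem, pushed to the valve's stop with about 20 N and turned a quarter turn anticlockwise to large flame. The job was handed in at about 16 s with the gripper still holding the knob.

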